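# Put the charged bike lights away and hang the rack's gate

### The arm

A 7-joint arm with a two-finger parallel gripper is mounted at the origin on the work surface. World frame = base frame: x ahead of the robot, y to its left, z up, the work surface at z = 0. Lengths are in m, angles in rad, forces in N, time in s.
With the tool pointing down it reaches from about 0.375 to 0.925 m from the base axis. Payload 3.1 kg.
Tool frame: the origin (TCP) lies between the finger pads; the fingertips stand 19 mm ahead of it and the grasp point (between the pads) is the TCP; z points along the fingers, y is the line along which they close (so a half turn about z gives the same grasp; the last joint's range is limited). The gripper opens to 85 mm and grips with 20 to 120 N. Pads are 22 mm wide; open, the fingers measure 114 mm over their backs; the gripper's body (76 mm by 85 mm) begins 54 mm behind the grasp point. The pads swing forward as they close: fully open they stand 13 mm farther back than shut.
Start: joints at [1.073, 0.383, 0.044, 1.598, -0.018, 1.161, -0.05], TCP at [0.253, -0.599, 0.25] pointing down, gripper open.
Joint ranges: [-2.61, 2.61], [-0.41, 2.15], [-1.48, 1.57], [0, 2.5], [-1.57, 4.71], [0.05, 1.97], [-2.85, 2.85]. Speed limits (rad/s): [2.79, 2.79, 3.14, 3.14, 3.14, 3.14, 3.14].

### API

Orientations are given as a unit quaternion [x, y, z, w].
In Python, from bench import move_ptp, movel, move_j, move_gripper, pause, inverse_kinematics, read_camera, camera_params, MotionError, sign_off, look_for, tip_of, read_time_s, read_qpos, read_joint_vel, read_effort, read_eef_pos, read_tcp_rot, read_ft_force, read_ft_torque, read_finger_gap, read_grasp_force gives the robot as it stands. Calls block until the motion is done:
- move_ptp(position, orientation): joint-space move of the TCP to a pose.
- movel(position, orientation=None, speed=0.15): straight line of the TCP; orientation=None keeps the orientation; speed is the mean speed in m/s.
- move_j(angles): joint-space move.
- move_gripper(opening, effort=None): finger opening in m; effort is the grip in N (None keeps the last); returns when the fingers have stopped.
- pause(seconds).
- inverse_kinematics(position, orientation): joint angles nearest the present ones, or None.
- read_camera(name): name is "scene" or "top" or "wrist"; returns the picture (480x640x3 uint8, red, green, blue); there is no depth.
- camera_params(name): a dict with "K" (3x3 intrinsics, pixels), "camera_from_world" (4x4, takes a point from world to camera coordinates). Camera axes: x right, y down, z forward; pixel columns grow to the right and rows downward; lengths in m; the calibration is good to about 2 mm. A picture is of the moment at which its call begins: read the wrist's pose just before it. camera_params takes no time and is no camera call; for the wrist camera it gives the pose at the moment of the call.
A pose or a line that the arm cannot do raises MotionError and nothing moves.
- sign_off(): hands the job in; it is judged then, once.
Trained networks look in the newest picture that a camera, given by its name, has taken for a name from the list of things; names that differ only in an ending like _2 or _b are one class to them, and where a whole thing is asked for, a point or a joint stands for the part that bears it (a point fixed in the world has none). Each returns a list of dicts, best first, with "confidence" (0 to 1); they miss things now and then, are a little off and sometimes report something else, mostly with a low value. They report only what shows in the picture. A call takes as long as a camera call.
- look_for(camera, name): "at" ([column, row] in pixels, amid what is visible of it).
- tip_of(camera, name): "at" ([column, row] in pixels: a listed point, or the origin of a listed thing).
Readings, each from a call of its own:
- read_time_s(): time.
- read_qpos(): joint angles.
- read_joint_vel(): joint speeds.
- read_effort(): joint torques, N m.
- read_eef_pos(): TCP position.
- read_tcp_rot(): TCP orientation.
- read_ft_force(): force on the tool from outside, world axes, zero at the start.
- read_ft_torque(): the same for the moment, N m.
- read_finger_gap(): finger opening in m.
- read_grasp_force(): force on a finger pad.
Only numpy, scipy, OpenCV 4.12 (cv2) and the standard library are available. Lean on these libraries where they do the work, as an engineer would, in place of code of your own. Each camera call takes 0.05 s, during which the arm holds its last target. There are 200 camera calls.

### The job

Take every bike light off the two charging docks, squeezing its release button in and keeping it pressed while you pull the light up (do not wrench it out), and slide each one on edge into a slot of its own in the bamboo rack, upright and fully down. Once all the lights are in the rack, lower the loose green gate so that both its knuckles drop over the rack's two pins together and it sits fully down. Leave the bell, the multitool and the spoke key where they are.

Things in the scene. Friction and masses are not known exactly. Their poses are not given: they have to be found in the camera images.
- light1: red bike light, hard silicone block 70 mm wide (x) x 24 thick (y) x 100 tall (z), 125 g, origin at the centre of its underside; may be absent. White release button 12 x 12 mm on its +y face, centred at x = 0, z = 78 mm, 6 mm proud of the face; round white lens on the -y face. The dock's catch enters a notch in the underside, 34 mm wide (x), 32 mm high
- light2: blue bike light, hard silicone block 70 mm wide (x) x 24 thick (y) x 100 tall (z), 125 g, origin at the centre of its underside; may be absent. White release button 12 x 12 mm on its +y face, centred at x = 0, z = 78 mm, 6 mm proud of the face; round white lens on the -y face. The dock's catch enters a notch in the underside, 34 mm wide (x), 32 mm high
- light3: orange bike light, hard silicone block 70 mm wide (x) x 24 thick (y) x 100 tall (z), 125 g, origin at the centre of its underside; may be absent. White release button 12 x 12 mm on its +y face, centred at x = 0, z = 78 mm, 6 mm proud of the face; round white lens on the -y face. The dock's catch enters a notch in the underside, 34 mm wide (x), 32 mm high
- light4: purple bike light, hard silicone block 70 mm wide (x) x 24 thick (y) x 100 tall (z), 125 g, origin at the centre of its underside; may be absent. White release button 12 x 12 mm on its +y face, centred at x = 0, z = 78 mm, 6 mm proud of the face; round white lens on the -y face. The dock's catch enters a notch in the underside, 34 mm wide (x), 32 mm high
- light1_button (a joint): release button of light1: 0 = out, locked; 0.006 m = flush with the face, catch free (it frees at 0.0045); spring 3 N out, 8 N flush; springs back when let go. A pinch across the light's thickness (y) at the button's height presses it flush, then bears on the face itself: grip 24 mm, centred on the light
- light2_button (a joint): release button of light2: 0 = out, locked; 0.006 m = flush with the face, catch free (it frees at 0.0045); spring 3 N out, 8 N flush; springs back when let go. A pinch across the light's thickness (y) at the button's height presses it flush, then bears on the face itself: grip 24 mm, centred on the light
- light3_button (a joint): release button of light3: 0 = out, locked; 0.006 m = flush with the face, catch free (it frees at 0.0045); spring 3 N out, 8 N flush; springs back when let go. A pinch across the light's thickness (y) at the button's height presses it flush, then bears on the face itself: grip 24 mm, centred on the light
- light4_button (a joint): release button of light4: 0 = out, locked; 0.006 m = flush with the face, catch free (it frees at 0.0045); spring 3 N out, 8 N flush; springs back when let go. A pinch across the light's thickness (y) at the button's height presses it flush, then bears on the face itself: grip 24 mm, centred on the light
- dockA: black charging dock A, fixed, two bays, 96 mm (x) x 124 mm (y), base 12 mm thick; origin at centre of its underside, z up. Each bay has two rails, tops 28 mm above the underside, 2 mm off the faces of the light's foot, and a steel catch, top at 39 mm, that locks inside the light's notch; a locked light lifts only 2 mm. Docked lights have the dock's axes
- dockA_bay1 (a point): bay 1 of dock A: where the centre of a docked light's underside stands (on the base, 12 mm up); bay 1 lies at y = -36 mm, bay 2 at y = +36 mm of the dock. Lights 1, 2 start in A's bays 1, 2, lights 3, 4 in B's
- dockA_bay2 (a point): bay 2 of dock A: where the centre of a docked light's underside stands (on the base, 12 mm up); bay 1 lies at y = -36 mm, bay 2 at y = +36 mm of the dock. Lights 1, 2 start in A's bays 1, 2, lights 3, 4 in B's
- dockB: black charging dock B, fixed, two bays, 96 mm (x) x 124 mm (y), base 12 mm thick; origin at centre of its underside, z up. Each bay has two rails, tops 28 mm above the underside, 2 mm off the faces of the light's foot, and a steel catch, top at 39 mm, that locks inside the light's notch; a locked light lifts only 2 mm. Docked lights have the dock's axes
- dockB_bay1 (a point): bay 1 of dock B: where the centre of a docked light's underside stands (on the base, 12 mm up); bay 1 lies at y = -36 mm, bay 2 at y = +36 mm of the dock. Lights 1, 2 start in A's bays 1, 2, lights 3, 4 in B's
- dockB_bay2 (a point): bay 2 of dock B: where the centre of a docked light's underside stands (on the base, 12 mm up); bay 1 lies at y = -36 mm, bay 2 at y = +36 mm of the dock. Lights 1, 2 start in A's bays 1, 2, lights 3, 4 in B's
- rack: bamboo rack, fixed: board x -120 to +50 mm, 250 mm wide (y), 12 mm thick, origin on its underside below the middle of the slots, z up. Four open-topped slots along y, 62 mm apart, each 80 mm long (x), 30 wide (y), floor 12 mm up, side walls to 52 mm, end walls to 37 mm. One light per slot, either way round. Seated lights have 38 mm between faces (32 at a button)
- slot1 (a point): middle of the floor of slot 1 (rack y = -93 mm, 12 mm above the rack's underside): where the centre of a light's underside comes to stand
- slot2 (a point): middle of the floor of slot 2 (rack y = -31 mm, 12 mm above the rack's underside): where the centre of a light's underside comes to stand
- slot3 (a point): middle of the floor of slot 3 (rack y = 31 mm, 12 mm above the rack's underside): where the centre of a light's underside comes to stand
- slot4 (a point): middle of the floor of slot 4 (rack y = 93 mm, 12 mm above the rack's underside): where the centre of a light's underside comes to stand
- gate_seat (a point): point on the rack's base board midway between its two upright steel pins, 85 mm in front (-x) of the slots' middles, 12 mm above the rack's underside: where the gate's origin comes to lie. The pins stand at rack y = +105 and -105 mm from it, 9 mm thick, 32 mm tall, the upper 8 mm tapered
- gate: loose green plastic gate standing upright, 240 mm long (y), 70 tall, 220 g; origin at the centre of its underside, z up. Panel 8 mm thick; top bar to grip, 16 mm thick (x) x 176 long, z 56 to 70 mm; feet 64 mm deep (x) at y = +-80 mm; at y = +-105 mm a knuckle block 30 x 30 mm, 36 high, with a 16 mm square hole up through it. Fits either way round
- bell: chrome bicycle bell, loose, 60 mm across, 42 mm tall, origin under its centre; leave alone
- multitool: folded red multitool, loose, 30 x 95 (y) x 20 mm, origin under its centre; leave alone
- spokekey: steel spoke key, loose, round head 48 mm across with a stub to x = +65 mm, 8 mm thick, origin under the head; leave alone

How it is judged:
On the way, in this order (a step that is already met when the one before it is completed fails the run):
1. every light stands in a slot of the rack, fully down (z of light1 in the frame of rack between 0.006 and 0.016 m and x of light1 in the frame of rack between -0.012 and 0.012 m and y of light1 in the frame of rack between -0.1 and 0.1 m and angle between each of light1, light2, light3, light4's own z axis and vertical below 0.2 rad and linear speed of each of light1, light2, light3, light4 below 0.03 m/s and z of light2 in the frame of rack between 0.006 and 0.016 m and x of light2 in the frame of rack between -0.012 and 0.012 m and y of light2 in the frame of rack between -0.1 and 0.1 m and z of light3 in the frame of rack between 0.006 and 0.016 m and x of light3 in the frame of rack between -0.012 and 0.012 m and y of light3 in the frame of rack between -0.1 and 0.1 m and z of light4 in the frame of rack between 0.006 and 0.016 m and x of light4 in the frame of rack between -0.012 and 0.012 m and y of light4 in the frame of rack between -0.1 and 0.1 m), for 0.2 s.
2. then the gate sits fully down over both pins (z of gate in the frame of gate_seat between -0.004 and 0.004 m and x of gate in the frame of gate_seat between -0.006 and 0.006 m and y of gate in the frame of gate_seat between -0.006 and 0.006 m and angle between the y axis of gate and the y axis of rack, either way round below 0.08 rad and angle between gate's own z axis and vertical below 0.08 rad and linear speed of gate below 0.03 m/s), for 0.2 s.
At the end, for the whole second after the job is handed in: Every light present stands at rest in a slot of the rack, upright within 0.2 rad, underside within 4 mm of the floor, within 12 mm of the middle lengthwise; the gate is at rest on the rack's base within 4 mm, 6 mm sideways and 0.08 rad of its seat, both knuckles over the pins (all of step 1 and all of step 2); the robot touches nothing.
It fails at once if a light is wrenched against its dock (over 60 N) (contact force between any of light1, light2 and dockA above 60 N or contact force between any of light3, light4 and dockB above 60 N).
It fails at once if the bell, multitool or spoke key is moved more than 25 mm (distance of any of bell, multitool, spokekey from where it was at the start of the episode above 0.025 m).
Of light1, light2, light3, light4 only 3 to 4 are there at a start; the rules pass over those that are not, and their reading is None.
At some moment in a run one of gate may be knocked a few centimetres aside while the robot is not near it.
It also fails if it takes over 208 s, if anything falls off the work surface, if the arm or the gripper's body presses on something with over 40 N, if the wrist force passes 120 N, or if a joint passes its speed limit or range.

## Working session

There is one attempt and no reset: what is moved stays moved. The work goes in short steps, each a Python script; the robot and the scene stay as the last script left them, time stands still between calls to the robot, and variables do not carry over. Pictures are saved under pics/ and viewed, at most 14 in all, crops included, and the job is handed in when it is done.

```bash
mkdir -p pics; ls; cat > h.py <<'E'
from bench import *
import numpy as np, cv2
def snap(cam,fn=None):
    im=read_camera(cam)
    if fn: cv2.imwrite('pics/'+fn,cv2.cvtColor(im,cv2.COLOR_RGB2BGR))
    return im
def ray2z(cam,px,z,P=None):
    P=P or camera_params(cam); K=np.array(P['K']);T=np.array(P['camera_from_world'])
    R,t=T[:3,:3],T[:3,3]; o=-R.T@t; d=R.T@np.linalg.solve(K,[px[0],px[1],1.])
    return o+d*(z-o[2])/d[2]
def proj(cam,p):
    P=camera_params(cam);K=np.array(P['K']);T=np.array(P['camera_from_world'])
    c=T[:3,:3]@np.array(p)+T[:3,3];u=K@c;return u[:2]/u[2]
E
python3 - <<'E'
from h import *
for c in ('scene','top'):
    snap(c,c+'0.png')
    P=camera_params(c);T=np.array(P['camera_from_world']);print(c,np.array(P['K']).round(0).tolist(),(-T[:3,:3].T@T[:3,3]).round(3))
    for n in ['light1','light2','light3','light4','light1_button','dockA','dockB','rack','gate','bell','multitool','spokekey']:
        print(n,[(np.round(d['at'],1).tolist(),round(d['confidence'],2)) for d in look_for(c,n)][:3])
    for n in ['light1','light2','light3','light4','dockA','dockB','rack','gate','gate_seat','slot1','slot4','dockA_bay1','dockA_bay2','dockB_bay1','dockB_bay2']:
        print('tip',n,[(np.round(d['at'],1).tolist(),round(d['confidence'],2)) for d in tip_of(c,n)][:2])
print(read_time_s(),read_tcp_rot())
E
```

```text
pics
scene [[577.0, 0.0, 321.0], [0.0, 577.0, 233.0], [0.0, 0.0, 1.0]] [ 1.007 -0.379  0.889]
light1 [([417.1, 159.4], 0.83), ([343.1, 210.2], 0.78), ([374.4, 189.7], 0.78)]
light2 [([417.1, 159.4], 0.83), ([343.1, 210.2], 0.78), ([374.4, 189.7], 0.78)]
light3 [([417.1, 159.4], 0.83), ([343.1, 210.2], 0.78), ([374.4, 189.7], 0.78)]
light4 [([417.1, 159.4], 0.83), ([343.1, 210.2], 0.78), ([374.4, 189.7], 0.78)]
light1_button [([194.0, 304.5], 0.21)]
dockA [([363.0, 227.2], 0.61)]
dockB [([433.7, 181.0], 0.7)]
rack [([192.1, 309.8], 0.7), ([363.1, 228.9], 0.57), ([312.5, 157.4], 0.3)]
gate [([314.2, 157.4], 0.96), ([193.1, 308.5], 0.36)]
bell [([387.1, 294.2], 0.95), ([194.5, 311.0], 0.61), ([151.8, 230.0], 0.61)]
multitool []
spokekey [([468.8, 254.5], 0.85)]
tip light1 [([342.7, 231.9], 0.84), ([409.8, 181.5], 0.82)]
tip light2 [([342.7, 231.9], 0.84), ([409.8, 181.5], 0.82)]
tip light3 [([342.7, 231.9], 0.84), ([409.8, 181.5], 0.82)]
tip light4 [([342.7, 231.9], 0.84), ([409.8, 181.5], 0.82)]
tip dockA [([358.1, 225.1], 0.91)]
tip dockB [([422.2, 175.0], 0.66)]
tip rack [([152.7, 34
[... 1355 characters left out ...]
 0.76)]
tip dockA [([168.6, 231.5], 0.58), ([271.4, 238.7], 0.57)]
tip dockB [([186.9, 235.2], 0.64), ([383.2, 239.7], 0.25)]
tip rack [([428.1, 249.3], 0.96)]
tip gate [([258.0, 311.7], 0.91)]
tip gate_seat [([423.3, 285.4], 0.79), ([410.2, 243.9], 0.56)]
tip slot1 [([474.4, 252.3], 0.91), ([382.9, 237.9], 0.86)]
tip slot4 [([474.4, 252.3], 0.91), ([382.9, 237.9], 0.86)]
tip dockA_bay1 [([253.2, 233.9], 0.68), ([286.6, 236.4], 0.67)]
tip dockA_bay2 [([253.2, 233.9], 0.68), ([286.6, 236.4], 0.67)]
tip dockB_bay1 [([201.6, 233.3], 0.88), ([170.3, 233.4], 0.85)]
tip dockB_bay2 [([201.6, 233.3], 0.88), ([170.3, 233.4], 0.85)]
2.8 [ 9.80081093e-01  1.98597712e-01  1.23947611e-05 -2.05422787e-05]
```

View pics/scene0.png

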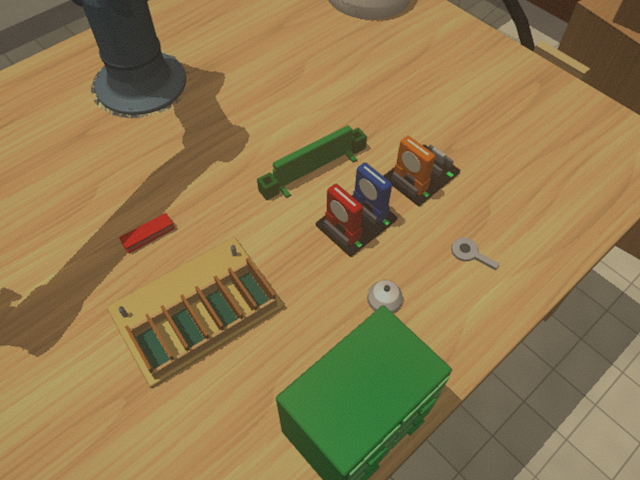

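View pics/top0.png

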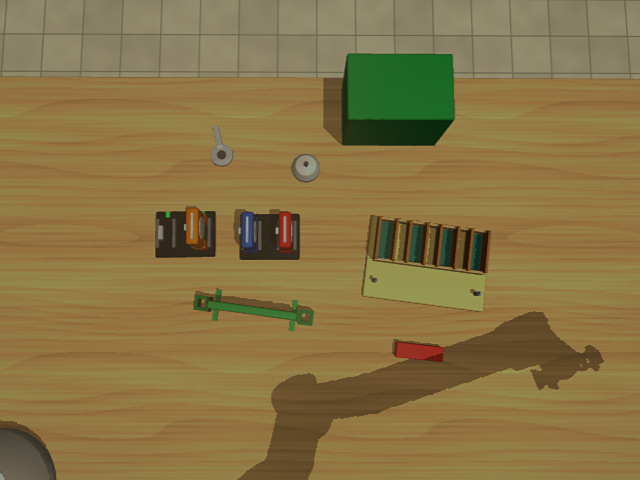

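Red and blue lights sit on dock A (top view ~(285,232), (247,231)) and orange on dock B's bay 1 (~(195,228)). The purple light is absent. The rack is at (428,265) with its pins at (373,279) and (476,293), and the gate is at (255,310). Next I get coarse positions, then wrist views.

```bash
python3 - <<'E'
from h import *
snap('top')
for n,z in [('slot1',.012),('light1',.012),('dockA_bay1',.012),('dockB_bay1',.012),('gate',0.),('gate_seat',.012),('bell',0)]:
    for d in tip_of('top',n): print(n,round(d['confidence'],2),ray2z('top',d['at'],z).round(4))
for p in [(373,279),(476,293)]: print('pin',ray2z('top',p,.042).round(4))
# colour of light tops
from scipy.spatial.transform import Rotation as Ro
q=Ro.from_euler('xz',[np.pi,0]).as_quat()
print(Ro.from_quat(read_tcp_rot()).as_matrix().round(2).tolist())
P=camera_params('wrist');T=np.array(P['camera_from_world']);print(P['K'],(-T[:3,:3].T@T[:3,3]),T[:3,:3].round(2),read_eef_pos())
E
```

```text
slot1 0.8 [ 0.578  -0.2641  0.012 ]
slot1 0.61 [ 0.5918 -0.1494  0.012 ]
slot1 0.58 [ 0.5805 -0.1979  0.012 ]
slot1 0.56 [ 0.5622 -0.3266  0.012 ]
light1 0.89 [0.6088 0.2342 0.012 ]
light1 0.85 [0.5942 0.0589 0.012 ]
light1 0.73 [0.5959 0.1243 0.012 ]
dockA_bay1 0.72 [0.594 0.047 0.012]
dockA_bay1 0.59 [0.6019 0.1246 0.012 ]
dockA_bay1 0.24 [0.6067 0.2254 0.012 ]
dockB_bay1 0.77 [0.6044 0.2316 0.012 ]
dockB_bay1 0.56 [0.6019 0.3    0.012 ]
gate 0.72 [0.5945 0.0875 0.    ]
gate 0.7 [0.4494 0.1241 0.    ]
gate_seat 0.93 [ 0.4951 -0.2269  0.012 ]
bell 0.63 [0.7446 0.0076 0.    ]
bell 0.4 [0.4436 0.1189 0.    ]
pin [ 0.5078 -0.1183  0.042 ]
pin [ 0.4798 -0.324   0.042 ]
[[0.92, 0.39, -0.0], [0.39, -0.92, 0.0], [0.0, -0.0, -1.0]]
[[424.83854548   0.         324.255911  ]
 [  0.         424.83854548 244.29541457]
 [  0.           0.           1.        ]] [ 0.32941764 -0.56595886  0.37341023] [[ 0.39 -0.92 -0.  ]
 [-0.87 -0.37  0.32]
 [-0.3  -0.13 -0.95]] [ 0.25299969 -0.59874122  0.25027454]
```

```bash
cat >> h.py <<'E'
from scipy.spatial.transform import Rotation as Ro
def Q(yaw): return Ro.from_euler('z',yaw)*Ro.from_quat([1,0,0,0])
def q(yaw): return Q(yaw).as_quat()
def tips(cam,n,z):
    return [(round(d['confidence'],2),ray2z(cam,d['at'],z).round(4).tolist()) for d in tip_of(cam,n)]
E
python3 - <<'E'
from h import *
for nm,p,yaw,L in [('rackw',(.60,-.22,.36),-.14,[('slot1',.012),('gate_seat',.012)]),
                 ('dAw',(.65,.09,.33),0,[('dockA_bay1',.012),('light1',.012)]),
                 ('dBw',(.65,.26,.33),0,[('dockB_bay1',.012),('light1',.012)])]:
    move_ptp(p,q(yaw)); pause(.2)
    snap('wrist',nm+'.png'); np.save(nm+'.npy',camera_params('wrist')['camera_from_world'])
    for n,z in L: print(nm,n,tips('wrist',n,z))
    print('btn',[(round(d['confidence'],2),np.round(d['at']).tolist()) for d in look_for('wrist','light1_button')])
print(read_time_s(),read_qpos())
E
```

```text
rackw slot1 [(0.79, [0.5909, -0.1442, 0.012]), (0.75, [0.5647, -0.3301, 0.012]), (0.66, [0.5838, -0.2094, 0.012]), (0.65, [0.5733, -0.2694, 0.012])]
rackw gate_seat [(0.58, [0.4948, -0.2221, 0.012])]
btn [(0.39, [78.0, 214.0])]
dAw dockA_bay1 [(0.68, [0.594, 0.0569, 0.012]), (0.67, [0.5947, 0.1355, 0.012])]
dAw light1 [(0.85, [0.6043, 0.2324, 0.012]), (0.84, [0.5936, 0.1306, 0.012])]
btn []
dBw dockB_bay1 [(0.89, [0.5978, 0.3057, 0.012]), (0.74, [0.6034, 0.2317, 0.012]), (0.23, [0.4486, 0.1236, 0.012])]
dBw light1 [(0.87, [0.5927, 0.1319, 0.012]), (0.86, [0.6063, 0.2328, 0.012]), (0.79, [0.5982, 0.0533, 0.012])]
btn [(0.56, [461.0, 250.0]), (0.47, [528.0, 252.0])]
8.2167 [-0.16236998  0.46072433 -0.39476277  1.34811182  0.17592598  1.36689961
 -2.128189  ]
```

View pics/rackw.png

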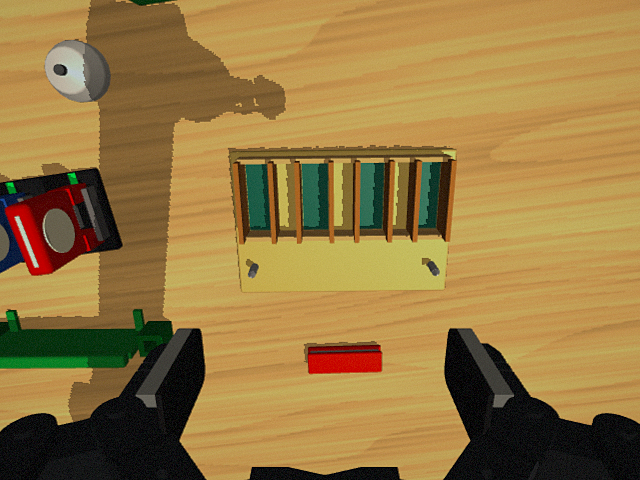

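View pics/dAw.png

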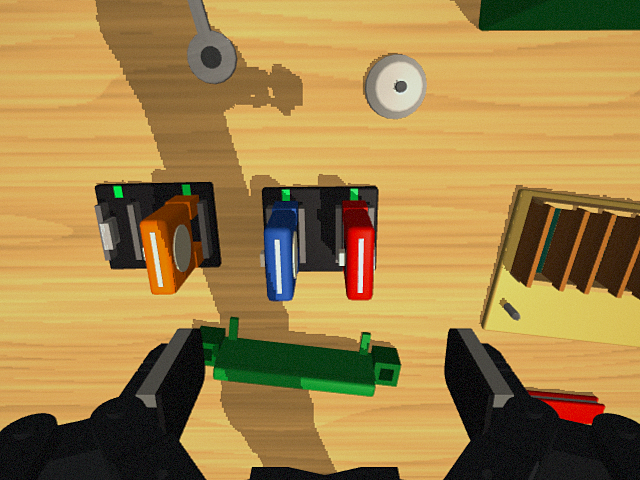

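View pics/dBw.png

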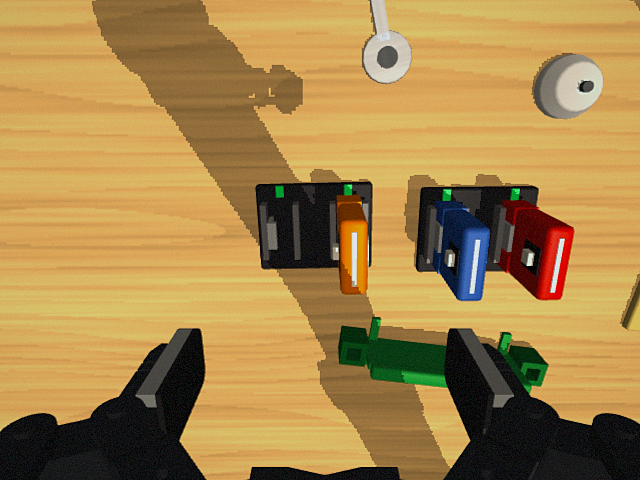

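```bash
python3 - <<'E'
from h import *
im=cv2.imread('pics/rackw.png')[140:300,225:465]
cv2.imwrite('pics/rackcrop.png',cv2.resize(im,None,fx=3.3,fy=3.3,interpolation=cv2.INTER_CUBIC))
K=camera_params('wrist')['K']
for nm,rois in [('dAw',[(268,235,290,296),(350,235,372,296)]),('dBw',[(343,230,366,292)])]:
    P=dict(K=K,camera_from_world=np.load(nm+'.npy')); im=cv2.imread(f'pics/{nm}.png')
    for x0,y0,x1,y1 in rois:
        m=(im[y0:y1,x0:x1].min(2)>170).astype(np.uint8)
        n,l,s,c=cv2.connectedComponentsWithStats(m); k=1+np.argmax(s[1:,4])
        p=np.argwhere(l==k)[:,::-1]+[x0,y0]; w=np.array([ray2z(0,a,.112,P)[:2] for a in p])
        ctr,sz,a=cv2.minAreaRect(w.astype(np.float32)*1000)
        d=np.linalg.svd(w-w.mean(0))[2][0]; print(nm,len(p),w.mean(0).round(4),np.round(ctr,1),np.round(sz,1),'yaw',np.arctan(d[1]/d[0]).round(3))
E
```

```text
dAw 234 [0.596  0.1282] [595.4 128.3] [49.4  3.9] yaw 0.005
dAw 249 [0.5962 0.0569] [596.1  56.9] [49.3  3.9] yaw 0.002
dBw 249 [0.6051 0.2322] [603.7 232.2] [47.8  3.5] yaw 0.023
```

View pics/rackcrop.png

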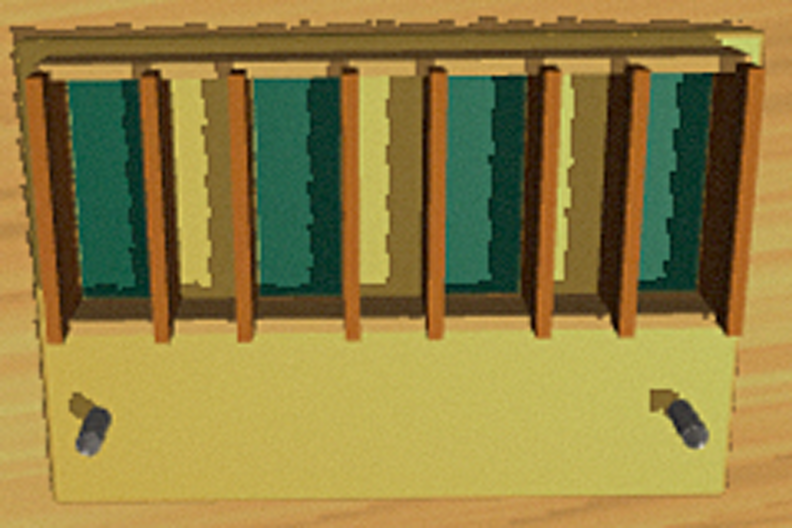

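```bash
python3 - <<'E'
from h import *
P=dict(K=camera_params('wrist')['K'],camera_from_world=np.load('rackw.npy'))
f=lambda a,z: ray2z(0,(225+(a[0]+.5)/3.3-.5,140+(a[1]+.5)/3.3-.5),z,P)[:2]
A=[((37,75),(55,340)),((150,73),(162,340)),((238,72),(245,340)),((350,72),(352,338)),((437,70),(435,338)),((549,70),(543,335)),((637,70),(626,335)),((754,70),(735,333))]
W=np.array([[f(a,.052),f(b,.052)] for a,b in A]); d=W[:,0]-W[:,1]; print('wall yaw',np.arctan2(d[:,1],d[:,0]).round(3),np.linalg.norm(d,axis=1).round(4))
m=W.mean(1); s=(m[0::2]+m[1::2])/2; print('slots4..1',s.round(4)); 
v=s[0]-s[3]; print('yaw',np.arctan2(-v[0],v[1]),np.linalg.norm(v),s.mean(0))
p=np.array([f((90,443),.043),f((697,436),.043)]); v=p[0]-p[1];print('pins',p,np.arctan2(-v[0],v[1]),np.linalg.norm(v),p.mean(0))
e=np.array([f((57,500),.012),f((722,494),.012)]); v=e[0]-e[1];print('edge',e,np.arctan2(-v[0],v[1]),np.linalg.norm(v),e.mean(0))
E
```

```text
wall yaw [-0.14  -0.137 -0.136 -0.128 -0.123 -0.113 -0.111 -0.115] [0.0853 0.0859 0.0862 0.0856 0.0862 0.0851 0.0851 0.0844]
slots4..1 [[ 0.5891 -0.1469]
 [ 0.581  -0.2078]
 [ 0.5731 -0.2685]
 [ 0.5649 -0.3297]]
yaw -0.1319181340032062 0.18443964990012346 [ 0.57701844 -0.23821444]
pins [[ 0.50840386 -0.12576091]
 [ 0.48205979 -0.33024946]] -0.12812336326488336 0.20617850942274804 [ 0.49523183 -0.22800519]
edge [[ 0.47547864 -0.10169395]
 [ 0.44351254 -0.34495513]] -0.1306578683899135 0.24535247646237485 [ 0.45949559 -0.22332454]
```

```bash
cat >> h.py <<'E'
RY=-.131; RC=np.array([.5775,-.2385]); 
def rack(x,y): c,s=np.cos(RY),np.sin(RY); return RC+np.array([c*x-s*y,s*x+c*y])
def pick(x,y,yaw,zg=.09):
    move_gripper(.052,40); move_ptp((x,y,.24),q(yaw)); movel((x,y,zg),speed=.12)
    f0=np.array(read_ft_force())
    move_gripper(.015,40); print('gap',read_finger_gap(),read_grasp_force(),(np.array(read_ft_force())-f0).round(1),read_eef_pos())
def lift(x,y,zg=.09):
    movel((x,y,zg+.004),speed=.03); print('lift4',np.round(read_ft_force(),1),read_finger_gap())
E
python3 - <<'E'
from h import *
pick(.596,.0569,.003); lift(.596,.0569); snap('wrist','red1.png'); print(read_time_s())
E
```

```text
gap 0.023694453351239424 43.33888158202171 [-0.5  1.6  4.8] [0.59676753 0.0566782  0.090969  ]
lift4 [-0.2 -0.3 -0.8] 0.023461930587613446
11.65
```

View pics/red1.png

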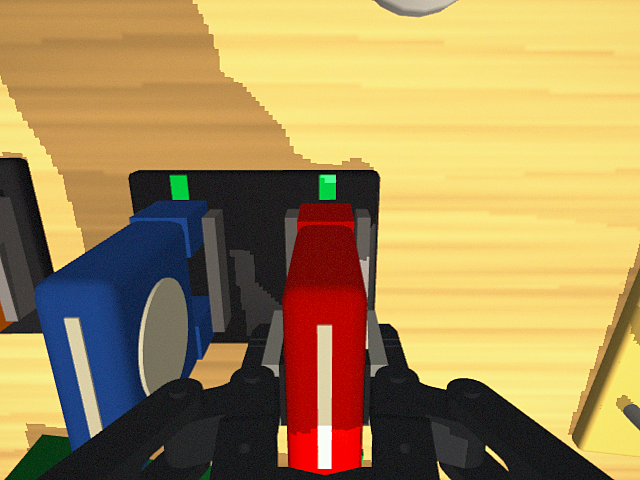

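Red is pinched flush (gap 23.7 mm) and centred between the pads (~(325,390)), with no resistance at 4 mm of lift. Next I pull it out, hover over slot 1 and check.

```bash
python3 - <<'E'
from h import *
movel((.596,.0569,.135),speed=.05); print(np.round(read_ft_force(),1)); movel((.596,.0569,.25),speed=.15)
x,y=rack(0,-.093); print(x,y)
move_ptp((x,y,.25),q(RY)); movel((x,y,.155),speed=.12); pause(.2)
snap('wrist','red2.png'); print(tips('wrist','slot1',.012),tips('wrist','gate_seat',.012),read_finger_gap(),read_time_s(),read_eef_pos()); np.save('red2.npy',camera_params('wrist')['camera_from_world'])
E
```

```text
[-0.4  0.3 -1.5]
0.5653518155236092 -0.33070315403459677
[(0.97, [0.5807, -0.2071, 0.012]), (0.9, [0.5695, -0.2704, 0.012]), (0.87, [0.5872, -0.1465, 0.012])] [(0.76, [0.4927, -0.2289, 0.012])] 0.023317545637941493 16.275 [ 0.56561389 -0.33091314  0.15560636]
```

View pics/red2.png

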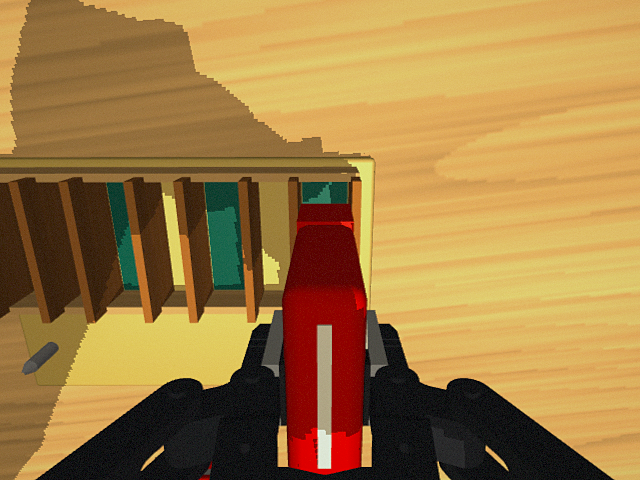

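```bash
python3 - <<'E'
from h import *
P=dict(K=camera_params('wrist')['K'],camera_from_world=np.load('red2.npy'))
def inr(p): d=p[:2]-RC; c,s=np.cos(RY),np.sin(RY); return np.round([c*d[0]+s*d[1],-s*d[0]+c*d[1]],4)
for px,z in [((294,178),.052),((356,178),.052),((244,178),.052),((252,321),.052),((373,157),.012),((325,207),.078)]: print(inr(ray2z(0,px,z,P)))
x,y=rack(0,-.093)
for z in (.135,.12,.105,.0925):
    movel((x,y,z),speed=.06); print(z,np.round(read_ft_force(),1),np.round(read_eef_pos(),4))
    if abs(np.array(read_ft_force())).max()>12: break
E
```

```text
[ 0.0429 -0.0768]
[ 0.0429 -0.11  ]
[ 0.0429 -0.05  ]
[-0.0435 -0.0496]
[ 0.0489 -0.1232]
[ 0.0334 -0.0934]
0.135 [-0.4 -0.1 -0.8] [ 0.5648 -0.3304  0.134 ]
0.12 [-0.9 -0.  -1.8] [ 0.5648 -0.3304  0.1192]
0.105 [ 0.2 -1.  -2.1] [ 0.5647 -0.3304  0.1041]
0.0925 [ 0.3 -0.3 -1.6] [ 0.565  -0.3305  0.0919]
```

Rack model confirmed to ~1 mm. Now seat red fully, then do blue and orange the same way.

```bash
cat >> h.py <<'E'
def seat(ry):
    x,y=rack(0,ry)
    for z in (.09,.088):
        movel((x,y,z),speed=.03); f=np.array(read_ft_force()); print('seat',z,f.round(1),np.round(read_eef_pos(),4))
        if abs(f).max()>6: break
    move_gripper(.042); pause(.2); movel((x,y,.17),speed=.15); print('left',np.round(read_ft_force(),1),read_time_s())
def job(x,y,yaw,ry):
    pick(x,y,yaw); 
    g=read_finger_gap()
    if not .021<g<.0255: raise SystemExit('bad gap')
    lift(x,y)
    if abs(np.array(read_ft_force())).max()>12: raise SystemExit('stuck')
    movel((x,y,.135),speed=.06); movel((x,y,.25),speed=.2)
    X,Y=rack(0,ry); move_ptp((X,Y,.25),q(RY)); movel((X,Y,.155),speed=.15)
    for z in (.135,.12,.105,.0925):
        movel((X,Y,z),speed=.06); f=np.array(read_ft_force())
        if abs(f).max()>12: print('contact',z,f); raise SystemExit
    seat(ry)
E
python3 - <<'E'
from h import *
seat(-.093); movel((*rack(0,-.093),.25),speed=.2)
job(.596,.1285,.003,-.031)
X,Y=rack(0,-.031); movel((X,Y,.25),speed=.2)
job(.6045,.2322,.02,.093)
move_ptp((.62,-.22,.38),q(RY)); pause(.2); snap('wrist','three.png'); print(read_time_s())
E
```

```text
seat 0.09 [-0.7 -0.1  3.5] [ 0.5657 -0.3311  0.0909]
seat 0.088 [-4.1  2.  12.1] [ 0.5658 -0.3312  0.0909]
left [-0.  -0.3 -0.4] 19.6333
gap 0.023102453530499823 44.470531940460205 [-1.8 -0.8  3.8] [0.59680997 0.12822002 0.09105112]
lift4 [-0.7  0.2 -1.2] 0.023594561501664148
seat 0.09 [-1.8  0.3  3.8] [ 0.5738 -0.2696  0.091 ]
seat 0.088 [-5.8  2.5 12.8] [ 0.5739 -0.2697  0.0909]
left [0.6 0.2 0.4] 31.3417
gap 0.02317379497034243 41.93623960018158 [ 0.8 -0.7  3.9] [0.60518961 0.23205363 0.09101433]
lift4 [ 0.2 -0.2 -0.4] 0.023546914618582132
seat 0.09 [-2.4 -0.   3.8] [ 0.5901 -0.1465  0.0909]
seat 0.088 [-6.  -0.2 13.7] [ 0.5902 -0.1464  0.0909]
left [-0.3  0.4 -0.1] 43.1333
44.2833
```

View pics/three.png

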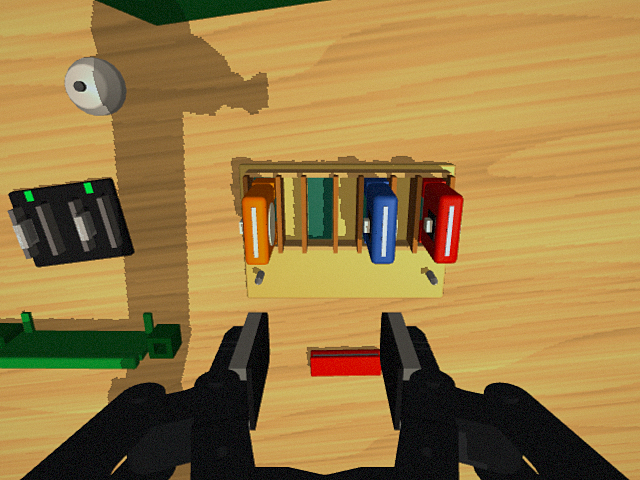

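All three lights stand in slots 4, 2 and 1 (stripes at (254,230), (383,232), (451,232)). Now the gate.

```bash
python3 - <<'E'
from h import *
move_ptp((.52,.11,.34),q(-.12)); pause(.2); im=snap('wrist','gate1.png'); np.save('gate1.npy',camera_params('wrist')['camera_from_world'])
print(tips('wrist','gate',0.),read_time_s())
E
```

```text
[(0.75, [0.4436, 0.1206, 0.0]), (0.74, [0.5964, 0.0553, 0.0])] 45.8917
```

View pics/gate1.png

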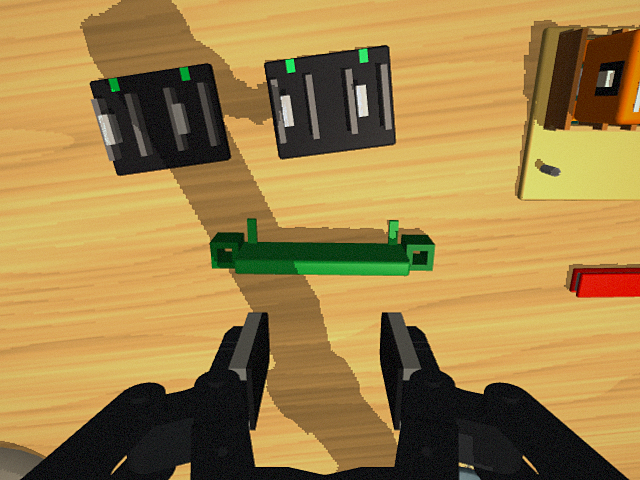

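```bash
python3 - <<'E'
from h import *
P=dict(K=camera_params('wrist')['K'],camera_from_world=np.load('gate1.npy'))
g=lambda px,z: ray2z(0,px,z,P)[:2]
def rep(n,a,b,z):
    a,b=g(a,z),g(b,z);v=a-b;print(n,((a+b)/2).round(4),np.linalg.norm(v).round(4),'yaw',np.arctan2(-v[0],v[1]).round(4))
rep('holes',(228,256),(420,258),.036); rep('topfar',(236,263),(410,264),.07); rep('topnear',(236,274),(410,276),.07)
im=cv2.imread('pics/gate1.png')[215:290,200:445]; cv2.imwrite('pics/gc.png',cv2.resize(im,None,fx=3.2,fy=3.2,interpolation=cv2.INTER_CUBIC))
E
```

```text
holes [0.4429 0.1189] 0.2063 yaw -0.1325
topfar [0.449  0.1192] 0.173 yaw -0.1275
topnear [0.4366 0.1207] 0.1746 yaw -0.1338
```

View pics/gc.png

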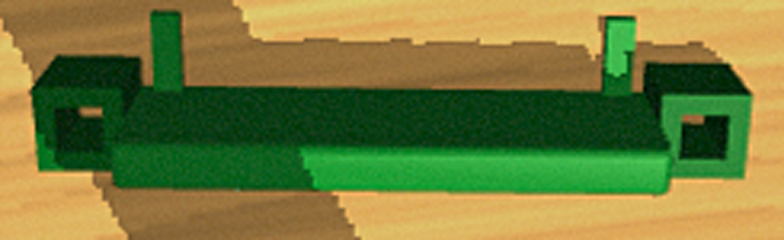

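```bash
cat >> h.py <<'E'
GO=.027
def along(c): return np.array(c)+GO*np.array([-np.sin(RY),np.cos(RY)])
E
python3 - <<'E'
from h import *
GX=along((.443,.120))
for yw in (RY+np.pi/2,RY-np.pi/2):
    print(yw,[None if j is None else np.round(j,2) for j in (inverse_kinematics((*p,.2),q(yw)) for p in (GX,along(rack(-.085,0))))])
yw=RY+np.pi/2 if 0 else RY-np.pi/2
j=inverse_kinematics((*GX,.2),q(yw))
if j is None or abs(j[6])>2.6: yw+=np.pi
open('yw','w').write(str(yw))
move_gripper(.045,80); move_ptp((*GX,.2),q(yw)); movel((*GX,.064),speed=.12); f0=np.array(read_ft_force()); move_gripper(.005,80)
print(yw,read_finger_gap(),read_grasp_force(),np.array(read_ft_force())-f0,read_eef_pos())
movel((*GX,.1),speed=.05); movel((*GX,.22),speed=.15); print(read_ft_force(),read_finger_gap(),read_time_s())
S=along(rack(-.085,0)); move_ptp((*S,.22),q(yw)); movel((*S,.135),speed=.1); pause(.2); 
print(read_eef_pos(),read_ft_torque(),read_time_s()); snap('wrist','g2.png'); np.save('g2.npy',camera_params('wrist')['camera_from_world'])
E
```

```text
1.4397963267948966 [array([ 0.41,  0.19, -0.87,  2.03,  0.17,  0.99, -0.68]), array([ 0.81,  0.28, -0.58,  1.9 ,  0.18,  1.02,  0.03])]
-1.7017963267948966 [array([ 0.7 ,  0.31, -1.23,  2.03,  0.34,  1.03,  2.33]), array([-0.13,  0.24,  0.49,  1.94, -0.13,  1.  , -2.85])]
-1.7017963267948966 0.014491083087632833 79.57217931747437 [-0.79797498 -0.88185602  1.56153045] [0.44730414 0.14682187 0.06459856]
[-0.29722183 -0.2733528  -1.71786099] 0.014659901442046826 53.2167
[ 0.49724253 -0.20080201  0.13562214] [0.03355184 0.01113315 0.05271241] 58.3583
```

View pics/g2.png

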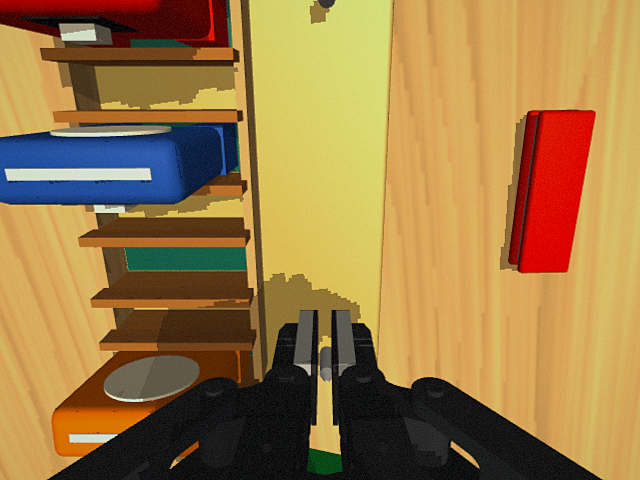

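```bash
python3 - <<'E'
from h import *
print(read_finger_gap(),read_grasp_force(),read_ft_force()); a=snap('scene'); print(look_for('scene','gate'))
cv2.imwrite('pics/s2.png',cv2.cvtColor(a[80:440,60:560],cv2.COLOR_RGB2BGR))
E
```

```text
0.004911762557664973 0.0 [-0.65658842 -0.24657375  0.17351705]
[{'at': [144.5, 334.6], 'confidence': 0.74}, {'at': [277.6, 206.4], 'confidence': 0.61}, {'at': [199.7, 305.6], 'confidence': 0.56}]
```

View pics/s2.png

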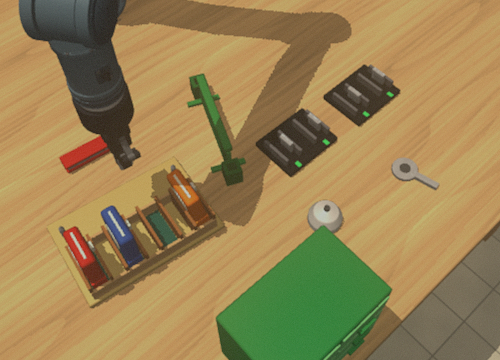

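The gate slipped out during the large wrist spin. It still stands, left of the rack, now rotated. I re-measure it and will grip deeper, using the other wrist branch (q7 ≈ 0).

```bash
python3 - <<'E'
from h import *
for p in ((255,155),(292,252),(277,206)): print(ray2z('scene',p,.036).round(3))
c=ray2z('scene',(277,206),.036)
movel((*along(rack(-.085,0)),.3),speed=.2); move_gripper(.045)
move_ptp((c[0]+.09,c[1],.36),q(0.2)); pause(.2); snap('wrist','g3.png'); np.save('g3.npy',camera_params('wrist')['camera_from_world']); print(tips('wrist','gate',0),read_time_s(),read_qpos().round(2))
E
```

```text
[0.367 0.037 0.036]
[ 0.584 -0.054  0.036]
[ 0.49  -0.01   0.036]
[(0.68, [0.4771, -0.0061, 0.0])] 61.4167 [-0.93  0.28  1.07  1.67 -0.25  1.34 -1.2 ]
```

View pics/g3.png

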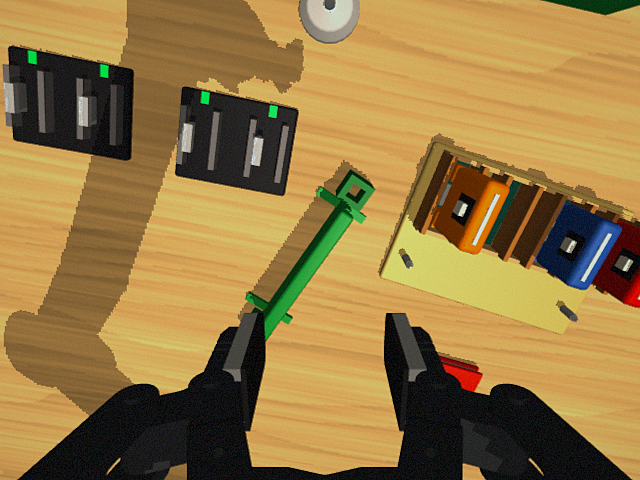

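```bash
python3 - <<'E'
from h import *
move_ptp((.507,.06,.34),q(1.17)); pause(.2); snap('wrist','g4.png'); np.save('g4.npy',camera_params('wrist')['camera_from_world']); print(tips('wrist','gate',0),read_time_s(),read_qpos().round(2))
E
```

```text
[(0.97, [0.4795, -0.0043, 0.0])] 62.375 [-1.09  0.03  0.93  1.85 -0.02  1.28 -0.56]
```

View pics/g4.png

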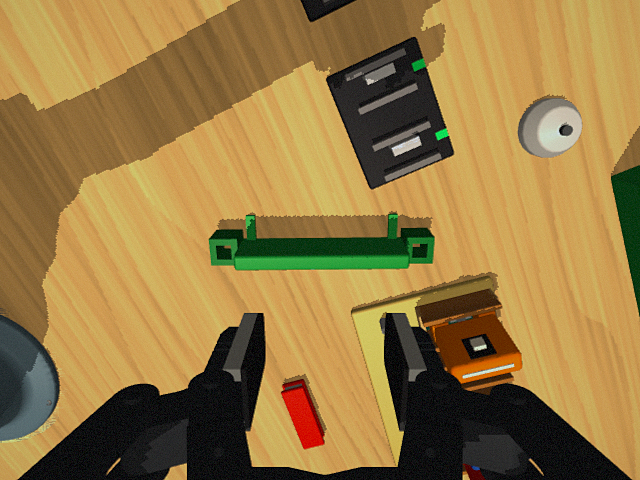

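The gate is upright and fully in view: holes at about (224,251) and (420,249), top bar (235–410, 254–270).

```bash
python3 - <<'E'
from h import *
P=dict(K=camera_params('wrist')['K'],camera_from_world=np.load('g4.npy'))
g=lambda px,z: ray2z(0,px,z,P)[:2]
def rep(n,a,b,z):
    a,b=g(a,z),g(b,z);v=a-b;th=np.arctan2(v[1],v[0]);print(n,((a+b)/2).round(4),np.linalg.norm(v).round(4),'dir',th.round(4));return (a+b)/2,th
h,t1=rep('holes',(224,251),(420,249),.036); a,t2=rep('far',(236,255),(409,254),.07); b,t3=rep('near',(236,270),(409,268.5),.07)
c=(np.array(h)+(a+b)/2)/2; th=np.mean([t1,t2,t3]); print(c,th)
G=c+GO*np.array([np.cos(th),np.sin(th)])
j=inverse_kinematics((*G,.2),q(th)); print(np.round(j,2))
np.save('G.npy',[*c,th])
move_gripper(.045,100); move_ptp((*G,.2),q(th)); movel((*G,.057),speed=.12); f0=np.array(read_ft_force()); move_gripper(.005,100)
print(read_finger_gap(),read_grasp_force(),np.array(read_ft_force())-f0,read_eef_pos())
movel((*G,.08),speed=.04); print(read_ft_force(),read_finger_gap(),read_grasp_force()); movel((*G,.16),speed=.1); print(read_ft_force(),read_ft_torque(),read_finger_gap(),read_time_s(),read_qpos().round(2))
E
```

```text
holes [ 0.4776 -0.004 ] 0.2095 dir 2.7487
far [0.4812 0.0026] 0.1708 dir 2.744
near [ 0.475  -0.0118] 0.1729 dir 2.7471
[ 0.47787805 -0.00430016] 2.7465939177481054
[-1.02  0.06  0.96  2.14 -0.06  0.97  1.15]
0.01471289158345849 97.5009834766388 [-0.78394881  0.14241462  3.40480426] [0.45329574 0.00604636 0.05741306]
[ 0.75243946 -1.19880091 -2.74577128] 0.01449911995041539 97.35153794288635
[ 0.89508959 -0.2227793  -2.22507567] [-0.01507635  0.04911739  0.00381247] 0.014128005029194202 67.4917 [-0.99  0.17  0.96  2.17 -0.18  0.88  1.26]
```

```bash
python3 - <<'E'
from h import *
c=np.load('G.npy'); G=c[:2]+GO*np.array([np.cos(c[2]),np.sin(c[2])]); S=along(rack(-.085,0)); yw=RY+np.pi/2
movel((*G,.24),speed=.1)
for s in (.25,.5,.75,1):
    p=G+(S-G)*s; movel((*p,.24),q(c[2]+(yw-c[2])*s),speed=.06); print(s,read_finger_gap(),read_ft_force().round(1) if hasattr(read_ft_force(),'round') else read_ft_force(),read_time_s())
movel((*S,.13),speed=.08); pause(.2); snap('wrist','g5.png'); np.save('g5.npy',camera_params('wrist')['camera_from_world']); print(read_eef_pos(),read_finger_gap(),read_ft_torque())
E
```

```text
0.25 0.014646954143443218 [ 0.1  0.9 -2.9] 69.475
0.5 0.014780213238266381 [ 0.2 -0.9 -2. ] 70.5083
0.75 0.014542671044715062 [ 0.5  0.6 -2.5] 71.5417
1 0.014396320846001249 [-0.4  0.5 -1.7] 72.575
[ 0.49694999 -0.20060888  0.13026439] 0.014436292819754096 [0.01820036 0.01880414 0.05691422]
```

View pics/g5.png

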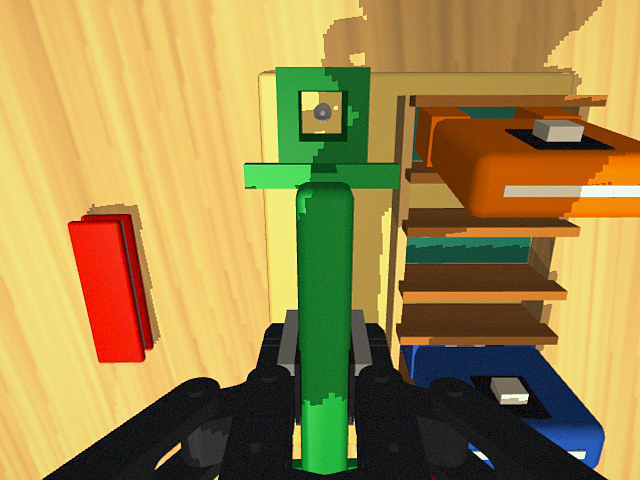

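```bash
python3 - <<'E'
from h import *
P=dict(K=camera_params('wrist')['K'],camera_from_world=np.load('g5.npy'))
def inr(p): d=p[:2]-RC; c,s=np.cos(RY),np.sin(RY); return np.round([c*d[0]+s*d[1],-s*d[0]+c*d[1]],4)
print('pin',inr(ray2z(0,(322,113),.044,P)),'knuckle outer',inr(ray2z(0,(276,68),.109,P)),inr(ray2z(0,(370,68),.109,P)))
for r in (90,140): print(inr(ray2z(0,(323,r),.109,P)))
for col in (299,347): print(inr(ray2z(0,(col,115),.109,P)))
im=cv2.imread('pics/g5.png')[60:170,260:390]; cv2.imwrite('pics/g5c.png',cv2.resize(im,None,fx=4,fy=4))
E
```

```text
pin [-0.0867  0.1045] knuckle outer [-0.1009  0.12  ] [-0.0713  0.1201]
[-0.0861  0.1135]
[-0.0861  0.098 ]
[-0.0939  0.1059]
[-0.0783  0.1059]
```

View pics/g5c.png

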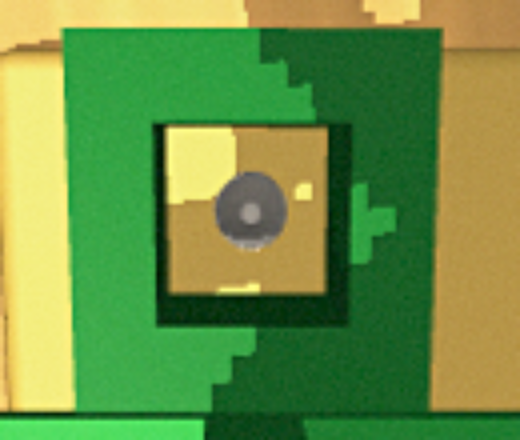

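The pin shows centred in the hole (offset ≈1 mm). Apply that correction and lower.

```bash
python3 - <<'E'
from h import *
S=along(rack(-.0855,-.001))
for z in (.11,.1,.09,.08,.073,.0705,.069,.067):
    movel((*S,z),speed=.04); f=np.array(read_ft_force()); print(z,f.round(1),np.round(read_eef_pos(),4),round(read_finger_gap(),4))
    if f[2]>10: break
E
```

```text
0.11 [ 0.2 -0.3 -2.2] [ 0.496  -0.2017  0.1098] 0.0147
0.1 [-0.7 -0.8 -2.3] [ 0.4958 -0.2014  0.0996] 0.0145
0.09 [-0.6  0.3 -2.1] [ 0.4958 -0.2014  0.0896] 0.0147
0.08 [ 0.3 -0.3 -3.2] [ 0.4958 -0.2015  0.0796] 0.0147
0.073 [-0.2  0.2 -2.5] [ 0.4958 -0.2014  0.0727] 0.015
0.0705 [ 0.4 -0.  -1.7] [ 0.496  -0.2015  0.0704] 0.0143
0.069 [-2.   1.2  3.5] [ 0.4964 -0.2017  0.0695] 0.0145
0.067 [-6.8  4.8 18.5] [ 0.4963 -0.2017  0.0693] 0.0149
```

```bash
python3 - <<'E'
from h import *
S=along(rack(-.0855,-.001)); movel((*S,.0695),speed=.03); move_gripper(.035); pause(.2); movel((*S,.25),speed=.12)
move_ptp((.62,-.22,.38),q(RY)); pause(.3); snap('wrist','fin.png'); print(tips('wrist','gate',.012),rack(-.085,0),read_ft_force(),read_time_s())
E
```

```text
[(0.93, [0.4888, -0.2292, 0.012])] [ 0.4932283  -0.22739682] [-0.0988608  -0.23049379  0.14479198] 81.3583
```

View pics/fin.png

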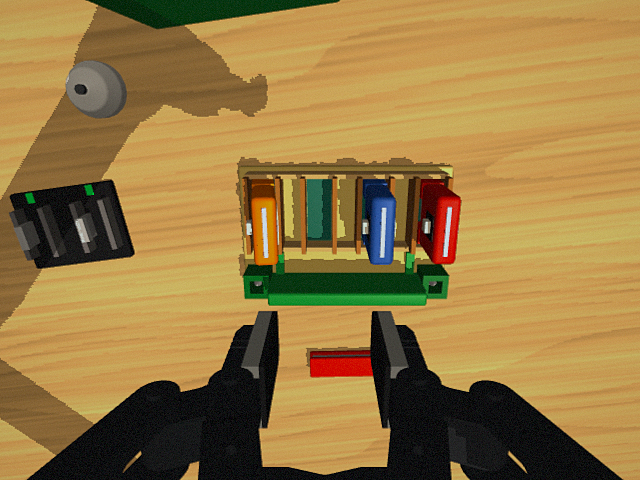

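```bash
python3 -c "
from bench import *
print(sign_off())"
```

```text
the job is handed in; nothing more can be done
None
```

I handed the job in at about 81 s: the red, blue and orange lights are in slots 1, 2 and 4 (purple was absent) and the gate is down over both pins, though I dropped the gate once and had to re-grip it, the orange light leans slightly in its slot, I went over the 14-picture viewing limit, and sign-off returned no verdict.

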